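# Lay the parts case down and push it home

## Robot

A 7-joint arm with a two-finger parallel gripper is mounted at the origin on the work surface. World frame = base frame: x ahead of the robot, y to its left, z up, the work surface at z = 0. Lengths are in m, angles in rad, forces in N, time in s.
With the tool pointing down it reaches from about 0.4 to 0.85 m from the base axis. Payload 4.5 kg.
Tool frame: the origin (TCP) lies midway between the tips of the shut fingers; the grasp point (between the pads) lies 19 mm behind it; z points along the fingers, y is the line along which they close (so a half turn about z gives the same grasp; the last joint's range is limited). The gripper opens to 88 mm and grips with 3 to 60 N. Pads are 18 mm wide; open, the fingers measure 123 mm over their backs; the gripper's body (75 mm by 187 mm) begins 45 mm behind the grasp point.
Start: joints at [-1.153, 0.689, -0.195, 1.565, 0.157, 0.902, -0.215], TCP at [0.234, 0.58, 0.239] pointing down, gripper open.
Joint ranges: [-3.01, 3.01], [-0.46, 2.08], [-1.47, 1.51], [0.13, 2.56], [-1, 4.14], [0.04, 2.09], [-2.66, 2.66]. Speed limits (rad/s): [2.57, 2.57, 3.14, 3.14, 3.14, 3.14, 3.14].

## Interface

Orientations are given as a unit quaternion [x, y, z, w].
In Python, from plant import sensors, eyes, finish_job gives the robot as it stands.
- The arm moves only by the tool send_rows, never from a script. Its argument "rows" is text: rows parted by semicolons, each of 4 numbers parted by spaces: the shift along the tool's x, y, z normalised to -1 to 1, where 1 is 30 cm, then the turn about the tool's z normalised to -1 to 1, where 1 is 2 pi rad. A call has 1 to 10 rows; each row is the pose to reach, as a shift and turn from the pose commanded when the call began, along the tool's axes at that moment, turning the shorter way round; what a row does not reach only later rows make up. A row lasts 1/12 s, in which the tool goes at most 41.7 mm and 7.16 degrees, less where a joint would pass 70% of its speed; a pose out of reach is approached as far as the arm can. A call with a number of a shift or a turn outside -1 to 1 is refused whole. A call with a gripper value outside its range is refused whole. "jaw" is the closure, from -1 (fully open) to 1 (shut), set as the call begins (left out, the last holds). The fingers move at their own pace and stop on an object; "force" is the grip in N (left out, the last holds). Time passes only in rows, so rows that repeat a pose let the fingers close. It gives the time, the measured TCP pose, the force, the opening and the grip force at its end, in the units of the state.
- sensors.get_state(): the state, without advancing time (a new reading comes with each control period).
- eyes.snapshot(name): name is "side" or "top"; returns (picture, depth): 384x512x3 uint8, red, green, blue; 384x512 float32, m along the optical axis (not along the pixel's ray), 0 where there is no reading.
- eyes.calibration(name): a dict with "fov_y" (degrees; the focal length in pixels is half the picture's height over the tangent of half this angle, whatever the lens; pixels are square), "cx", "cy" (the principal point, pixels), "dist_coeffs" ([k1, k2, p1, p2, k3] as OpenCV has them; the pictures are not rectified), "world_from_camera" (4x4, takes a point from camera to world coordinates). Camera axes: x right, y down, z forward; pixel columns grow to the right and rows downward; lengths in m; the calibration is good to about 2 mm. A picture is of the moment at which its call begins. calibration takes no time and is no camera call.
- finish_job(): hands the job in; it is judged then, once.
The state is a dict: "clock": time; "q": joint angles; "qd": joint speeds; "joint_torque": joint torques, N m; "tool_pos": TCP position; "eef_rot": TCP orientation; "contact_force": force on the tool from outside, world axes, zero at the start; "moment": the same for the moment, N m; "opening": opening from 0.0 (shut) to 1.0 (fully open); "finger_force": force on a finger pad.
Only numpy, scipy, OpenCV 4.12 (cv2) and the standard library are available. Lean on these libraries where they do the work, as an engineer would, in place of code of your own. Each camera call takes 0.05 s, during which the arm holds its last target. There are 200 camera calls.

## Task

The large parts case has been left standing on its edge: push it over, away from the robot, so that it lies flat on the bench with its clear lid up. Then push it back until the whole of its far edge is flush against the wooden rail. Only push with the fingers, do not lift or carry the case, and leave the small case and everything else where they are.

Things in the scene. Friction and masses are not known exactly. Their poses are not given: they have to be found in the camera images.
- case: Large grey parts case, clear lid over 4 x 3 compartments, one rigid piece of 0.2 to 0.4 kg. Starts standing on a long edge: 30 mm thick (x), 110 mm wide (y), 100 mm high (z), lid (-x face) towards the robot within 0.3 rad. Origin: centre of the underside as it stands. Lying, it is 30 mm high and 100 mm deep, x axis down, z axis away from the robot, origin mid near side, 15 mm up.
- case_center (a point): Centre of the large case: 50 mm up as it stands, 15 mm above the bench as it lies.
- foot_edge (a point): Middle of the large case's far foot edge (15 mm behind its origin, on the bench), about which it tips: a light push of 1 to 2 N high on the lid is enough, and it falls by itself once tilted some 17 degrees. Stays on the bench all the time; when the case lies it is its near bottom edge.
- top_left (a point): Left (+y) end of the large case's top edge on the side away from the lid, 100 mm up as it stands. When the case lies, this is the left end of its far bottom edge.
- top_right (a point): Right (-y) end of the same edge.
- rail: Dark wooden rail fixed to the bench towards the back, running left to right: 600 mm long (y), 22 mm thick, 20 mm high. Origin: on the bench at the middle of its face towards the robot; that face is the plane x = 0 of its frame, its x axis points away from the robot. It is turned up to 0.08 rad.
- small_case: A smaller case of the same kind, 26 mm thick, 70 mm wide, 56 mm high, also standing on edge. To be left standing. Origin: centre of its underside.
- loupe: Black eye loupe, 34 mm across, 32 mm high, standing between the two cases' lanes. Origin: underside centre. Leave alone.
- screwdriver: Screwdriver with yellow handle, 130 mm long, lying between the two cases along x. Origin: its middle, underside. Leave alone.
- tin: Round tin, 84 mm across, 75 mm high, on the left. Origin: underside centre. Leave alone.
- watch_cushion: Watch on a grey cushion, 70 x 55 x 45 mm, on the right. Origin: underside centre. Leave alone.
- tweezers: Steel tweezers, 120 mm long, lying on the left. Origin: underside centre. Leave alone.
- dust_cover: Clear dome on a round white tray, 100 mm across, 63 mm high, on the right. Origin: underside centre. Leave alone.
There are look-alikes about, which are no part of the job. Leave any blue or purple look-alike of the case alone.

How it is judged:
On the way, in this order (a step that is already met when the one before it is completed fails the run):
1. the large case lies flat, clear lid up (angle between case's own x axis and vertical above 3.06 rad and height (world z) of case_center below 0.02 m), for 0.2 s.
2. its far edge is flush against the rail (all of step 1 and x of each of top_left, top_right in the frame of rail above -0.005 m and y of top_left in the frame of rail below 0.31 m and y of top_right in the frame of rail above -0.31 m), for 0.2 s.
At the end, for the whole second after the job is handed in: The large case lies flat on the bench, lid up (within about 4.5 degrees), both ends of its far edge within 5 mm of the rail's face and within the rail's length, at rest (all of step 2 and linear speed of case below 0.01 m/s); the robot touches nothing.
It fails at once if the large case is lifted, or tipped towards the robot (height (world z) of foot_edge above 0.02 m or height (world z) of case_center above 0.065 m).
It fails at once if the small case is moved more than 15 mm or tipped (distance of small_case from where it was at the start of the episode above 0.015 m or angle between small_case's own z axis and vertical above 0.3 rad).
It fails at once if another thing on the bench is moved more than 15 mm (distance of any of loupe, screwdriver, tin, watch_cushion, tweezers, dust_cover from where it was at the start of the episode above 0.015 m).
It fails at once if a standing thing is tipped over (angle between any of loupe, tin, watch_cushion, dust_cover's own z axis and vertical above 0.3 rad).
It also fails if it takes over 38 s, if anything falls off the work surface, if the arm or the gripper's body presses on something with over 40 N, if the wrist force passes 120 N, or if a joint passes its speed limit or range.

## Working session

There is one attempt and no reset: what is moved stays moved. The work goes in short steps, Python scripts to look and compute and a tool call to move; the robot and the scene stay as the last step left them, time stands still between calls to the robot, and variables do not carry over. Pictures are saved under pics/ and viewed, at most 10 in all, crops included, and the job is handed in when it is done.

Besides the shell and the picture viewer there is one more tool, called after "Emit:" as a command line: name --argument value ..., lists and objects as JSON in quotes. send_rows: Moves the arm, as the interface text tells. Scaled input: -1 to 1 covers 30 cm each way for a shift and 2 pi rad each way for a turn. Its arguments: {"type":"object","properties":{"rows":{"type":"string"},"jaw":{"type":"number"},"force":{"type":"number"}},"required":["rows"]}

```bash
mkdir -p pics
cat > h.py <<'E'
import numpy as np, cv2
from plant import sensors, eyes, finish_job
def snap(n,f):
    p,d=eyes.snapshot(n); np.savez(f'pics/{f}.npz',p=p,d=d); cv2.imwrite(f'pics/{f}.png',cv2.resize(p[...,::-1],(800,600),interpolation=cv2.INTER_CUBIC)); return p,d
def cloud(n,d):
    c=eyes.calibration(n); f=d.shape[0]/2/np.tan(np.radians(c['fov_y'])/2)
    K=np.array([[f,0,c['cx']],[0,f,c['cy']],[0,0,1.]])
    v,u=np.mgrid[:d.shape[0],:d.shape[1]]
    xy=cv2.undistortPoints(np.stack([u,v],-1).reshape(-1,1,2).astype(float),K,np.array(c['dist_coeffs'])).reshape(*d.shape,2)
    P=np.dstack([xy*d[...,None],d]); W=np.array(c['world_from_camera'])
    P=P@W[:3,:3].T+W[:3,3]; P[d==0]=np.nan; return P
E
python3 - <<'E'
from h import *
snap('top','t0');snap('side','s0')
for n in('top','side'):print(eyes.calibration(n))
s=sensors.get_state();print(s['clock'],s['tool_pos'],s['eef_rot'])
E
```

```text
{'fov_y': 50.75719526715682, 'cx': 251.9386792188866, 'cy': 184.84378593363198, 'dist_coeffs': array([-0.07280245,  0.        ,  0.        ,  0.        ,  0.        ]), 'world_from_camera': array([[ 0.00337445, -0.98727094,  0.15901164,  0.34407516],
       [-0.99985732, -0.00596295, -0.01580437,  0.00929316],
       [ 0.01655137, -0.15893562, -0.9871502 ,  1.13474449],
       [ 0.        ,  0.        ,  0.        ,  1.        ]])}
{'fov_y': 51.65648053603242, 'cx': 251.7463150040542, 'cy': 186.91131645813925, 'dist_coeffs': array([-0.08225612,  0.        ,  0.        ,  0.        ,  0.        ]), 'world_from_camera': array([[ 0.79115742, -0.35878546,  0.49532104, -0.0133705 ],
       [-0.61152399, -0.4778265 ,  0.63065065, -0.66993116],
       [ 0.01040923, -0.80184464, -0.5974419 ,  0.70809394],
       [ 0.        ,  0.        ,  0.        ,  1.        ]])}
0.1 [0.23386202 0.57899844 0.2379998 ] [ 1.90691730e-01  9.81649637e-01 -8.03776589e-04 -9.37137780e-05]
```

View pics/t0.png

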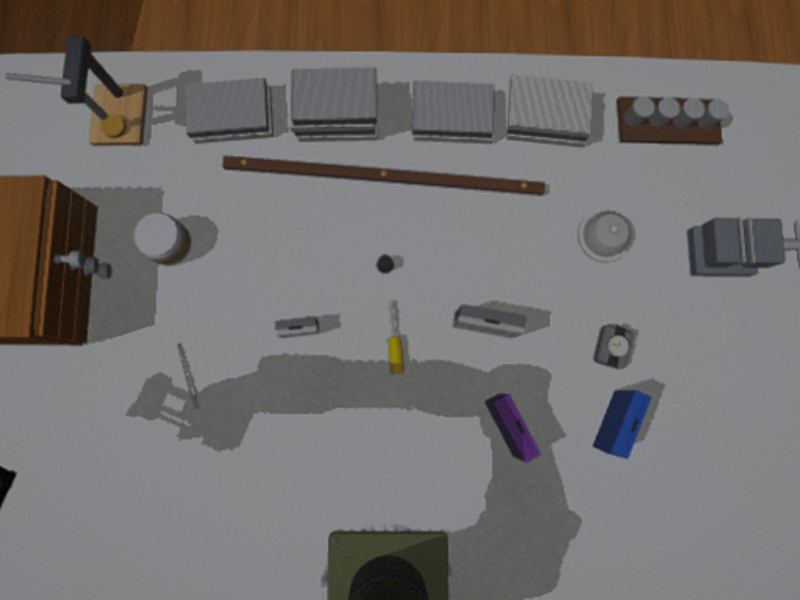

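View pics/s0.png

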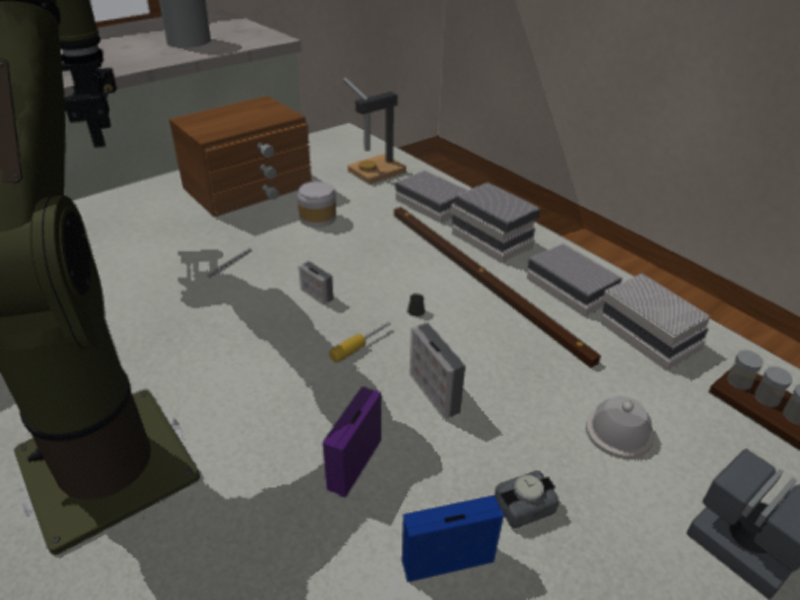

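The top view (800x600) shows these candidates:
- Large grey case at (490,320).
- Small grey case at (297,326).
- Purple look-alike at (513,427).
- Blue look-alike at (622,424).

The grey one at (490,320) fits: it is grey, the larger of the two grey ones, and its lid with compartments faces the robot in the side view at (437,370). The rail runs from (223,162) to (545,188), the loupe is at (385,263) and the dome at (607,235).

Run:
```python
from h import *
t=np.load('pics/t0.npz');s=np.load('pics/s0.npz')
k=.64
P=cloud('top',t['d']);Q=cloud('side',s['d'])
def reg(P,x0,x1,y0,y1,z0,z1,img): # 800-scale box
    b=P[int(y0*k):int(y1*k),int(x0*k):int(x1*k)]; m=(b[...,2]>z0)&(b[...,2]<z1); return b[m]
A=reg(P,445,540,295,345,.09,.11,0)
r=cv2.minAreaRect(A[:,:2].astype(np.float32)*1000);print('top of case',len(A),A.min(0),A.max(0),A[:,2].mean(),r)
L=reg(Q,405,470,320,420,.02,.09,0)
sel=L
c=sel.mean(0);print('lid side',len(L),c)
# lid plane fit ransac-lite
X=np.c_[sel[:,1],np.ones(len(sel))]; y=sel[:,0]; w=np.ones(len(y),bool)
for _ in range(8):
    co=np.linalg.lstsq(X[w],y[w],rcond=None)[0]; e=y-X@co; w=abs(e)<.006
print('lid line x=a*y+b',co,w.sum(),e[w].std(), sel[w].min(0),sel[w].max(0))
R=reg(P,215,555,145,205,.01,.03,0)
r=cv2.minAreaRect(R[:,:2].astype(np.float32)*1000);print('rail',len(R),r,cv2.boxPoints(r),R[:,2].mean())
for n,b in dict(small=(270,325,310,345),loupe=(370,400,250,278),driver=(380,410,295,380),tin=(130,195,205,270),dome=(570,640,200,265),purple=(480,545,385,465),cushion=(590,640,315,372)).items():
    a=reg(P,b[0],b[1],b[2],b[3],.008,.2,0);print(n,a.min(0).round(3),a.max(0).round(3))
a=cv2.resize(t['p'][180:225,275:350][...,::-1],None,fx=5,fy=5,interpolation=2)
b=cv2.resize(s['p'][200:270,255:305][...,::-1],None,fx=5,fy=5,interpolation=2)
H=350;o=np.zeros((H,a.shape[1]+b.shape[1],3),np.uint8);o[:a.shape[0],:a.shape[1]]=a;o[:b.shape[0],a.shape[1]:]=b
cv2.imwrite('pics/crop.png',o)
```

```text
top of case 510 [ 0.4389094  -0.22545907  0.09005368] [ 0.48732021 -0.11301985  0.10504007] 0.09994249311874012 ((463.6387634277344, -168.90438842773438), (110.88285827636719, 30.451353073120117), 79.60132598876953)
lid side 765 [ 0.44875666 -0.18460524  0.05566751]
lid line x=a*y+b [0.16960182 0.47619636] 593 0.0013510028442151943 [ 0.43687295 -0.22340286  0.02003876] [ 0.45856412 -0.11168212  0.08968583]
rail 1662 ((739.04931640625, 12.528076171875), (599.7919311523438, 25.303190231323242), 85.334228515625) [[ 702.04517 -285.34497]
 [ 727.2645  -287.4032 ]
 [ 776.05347  310.40112]
 [ 750.8341   312.45935]] 0.01944019822101409
small [0.438 0.123 0.008] [0.471 0.196 0.063]
loupe [ 0.558 -0.006  0.008] [0.586 0.022 0.038]
driver [ 0.376 -0.026  0.01 ] [0.504 0.002 0.031]
tin [0.565 0.362 0.009] [0.651 0.443 0.081]
dome [ 0.579 -0.447  0.008] [ 0.678 -0.352  0.066]
purple [ 0.232 -0.245  0.009] [ 0.339 -0.169  0.106]
cushion [ 0.384 -0.433  0.009] [ 0.461 -0.364  0.051]
```

View pics/crop.png

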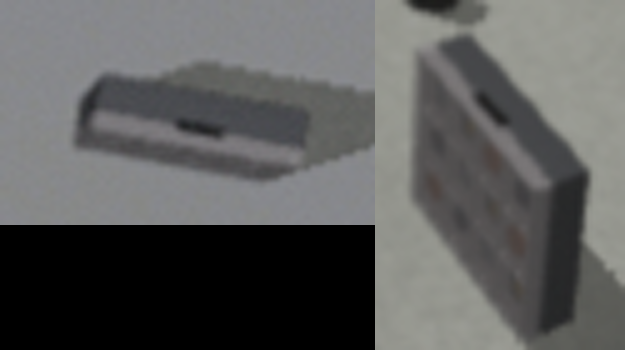

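The crop confirms it: large and grey, with the lid and compartment grid on the side facing the robot. Its centre is at about (0.464,-0.169), yaw −10.4°. The rail face is at yaw −4.7°, passing through about (0.7275,0.0135).

```bash
cat >> h.py <<'E'
from scipy.spatial.transform import Rotation as Ro
def plan(pts,start=None):
    "pts: (x,y,z,tool-y angle deg) -> normalised rows from start pose"
    s=sensors.get_state(); p=np.array(s['tool_pos']);R=Ro.from_quat(s['eef_rot']).as_matrix()
    a=np.degrees(np.arctan2(R[1,1],R[0,1]));print('t',s['clock'],'at',p.round(4),'ang',a.round(2),'F',np.round(s['contact_force'],1))
    for q in pts: print(np.round(R.T@(np.array(q[:3])-p)/.3,3),np.round(-((q[3]-a+180)%360-180)/360,4))
E
python3 -c "
from h import *
plan([(.42,.25,.24,79.6),(.40,-.157,.24,79.6)])"
```

```text
t 0.1 at [0.2339 0.579  0.238 ] ang 68.01 F [-0.1  0.6 -0.6]
[-0.986 -0.785 -0.005] -0.0322
[-1.432 -2.068 -0.003] -0.0322
```

Emit:
send_rows --rows "-0.986 -0.785 0 -0.0322;-0.986 -0.785 0 -0.0322;-0.986 -0.785 0 -0.0322;-0.986 -0.785 0 -0.0322;-0.986 -0.785 0 -0.0322;-0.986 -0.785 0 -0.0322;-0.986 -0.785 0 -0.0322;-0.986 -0.785 0 -0.0322;-0.986 -0.785 0 -0.0322;-0.986 -0.785 0 -0.0322" --jaw 0

```text
clock: 0.93
tool_pos: [0.4241, 0.2408, 0.2381]
eef_rot: [0.097, 0.995, -0.003, 0.001]
contact_force: [-0.3, 0.1, 0.4]
opening: 0.503
finger_force: 0.0
```

```bash
python3 -c "
from h import *
plan([(.42,.1,.24,79.6),(.40,-.157,.24,79.6)])"
```

```text
t 0.9333 at [0.4241 0.2408 0.2381] ang 78.84 F [-0.3  0.1  0.4]
[-0.078 -0.463 -0.003] -0.0021
[-0.178 -1.317  0.003] -0.0021
```

Emit:
send_rows --rows "-0.13 -0.95 0 -0.002;-0.13 -0.95 0 -0.002;-0.13 -0.95 0 -0.002;-0.13 -0.95 0 -0.002;-0.13 -0.95 0 -0.002;-0.13 -0.95 0 -0.002;-0.13 -0.95 0 -0.002;-0.13 -0.95 0 -0.002"

```text
clock: 1.6
tool_pos: [0.4051, -0.0453, 0.2382]
eef_rot: [0.091, 0.996, -0.002, -0.001]
contact_force: [0.2, 0.5, 0.0]
opening: 0.501
finger_force: 0.0
```

```bash
python3 -c "
from h import *
plan([(.40,-.157,.24,79.6),(.40,-.157,.085,79.6)])"
```

```text
t 1.6 at [ 0.4051 -0.0453  0.2382] ang 79.53 F [0.2 0.5 0. ]
[-0.051 -0.369 -0.004] -0.0002
[-0.052 -0.367  0.512] -0.0002
```

Emit:
send_rows --rows "-0.051 -0.369 0 0;-0.051 -0.369 0 0;-0.051 -0.369 0 0;-0.051 -0.369 0.13 0;-0.051 -0.369 0.26 0;-0.051 -0.369 0.38 0;-0.051 -0.369 0.5 0;-0.051 -0.369 0.512 0;-0.051 -0.369 0.512 0;-0.051 -0.369 0.512 0"

```text
clock: 2.43
tool_pos: [0.404, -0.1484, 0.086]
eef_rot: [0.084, 0.996, -0.0, 0.0]
contact_force: [0.4, 0.5, 0.1]
opening: 0.502
finger_force: 0.0
```

```bash
python3 -c "
from h import *
plan([(.40,-.157,.085,79.6)])
c=np.array([.4636,-.169]);x=np.array([.9836,-.1805])
plan([(*(c+o*x),.085,79.6) for o in (-.03,-.024,-.01,0,.01,.02)])"
```

```text
t 2.4333 at [ 0.404  -0.1484  0.086 ] ang 80.35 F [0.4 0.5 0.1]
[ 0.008 -0.031  0.003] 0.0021
t 2.4333 at [ 0.404  -0.1484  0.086 ] ang 80.35 F [0.4 0.5 0.1]
[-0.108 -0.033  0.003] 0.0021
[-0.128 -0.033  0.004] 0.0021
[-0.174 -0.034  0.004] 0.0021
[-0.208 -0.034  0.004] 0.0021
[-0.241 -0.035  0.004] 0.0021
[-0.274 -0.035  0.004] 0.0021
```

Emit:
send_rows --rows "-0.06 -0.034 0 0.002;-0.1 -0.034 0 0.002;-0.12 -0.034 0 0.002;-0.135 -0.034 0 0.002;-0.15 -0.034 0 0.002;-0.165 -0.034 0 0.002;-0.18 -0.034 0 0.002;-0.195 -0.034 0 0.002;-0.21 -0.034 0 0.002;-0.22 -0.034 0 0.002"

```text
clock: 3.27
tool_pos: [0.4676, -0.1697, 0.085]
eef_rot: [0.09, 0.996, 0.0, 0.0]
contact_force: [0.0, 0.3, -0.5]
opening: 0.497
finger_force: 0.0
```

```bash
python3 -c "
from h import *
plan([])
snap('side','s1')"
```

```text
t 3.2667 at [ 0.4676 -0.1697  0.085 ] ang 79.62 F [ 0.   0.3 -0.5]
```

View pics/s1.png

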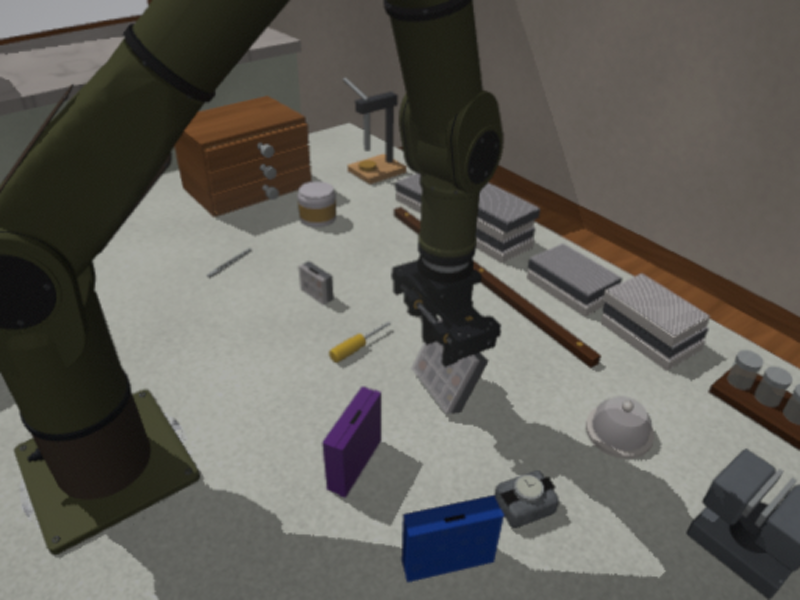

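The case is tilted at (450,375) with zero contact force, so it's already falling. I'll back off.

Emit:
send_rows --rows "0.05 0 0 0;0.12 0 0 0;0.16 0 0 0;0.16 0 0 0;0.16 0 0 0;0.16 0 0 0;0.16 0 0 0;0.16 0 0 0"

```text
clock: 3.98
tool_pos: [0.4208, -0.1612, 0.0851]
eef_rot: [0.091, 0.996, 0.0, 0.001]
contact_force: [-0.1, 0.0, 0.3]
opening: 0.502
finger_force: 0.0
```

Run:
```python
from h import *
plan([])
p,d=snap('side','s2');Q=cloud('side',d)
k=.64;b=Q[int(280*k):int(460*k),int(390*k):int(560*k)];b=b.reshape(-1,3)
m=(b[:,2]>.022)&(b[:,2]<.042)&(b[:,0]>.42)&(b[:,0]<.66)&(b[:,1]<-.06)&(b[:,1]>-.3)
A=b[m];r=cv2.minAreaRect(A[:,:2].astype(np.float32)*1000);print(len(A),r,cv2.boxPoints(r),A[:,2].mean())
```

```text
t 3.9833 at [ 0.4208 -0.1612  0.0851] ang 79.61 F [-0.1  0.   0.3]
1121 ((529.5967407226562, -182.32632446289062), (112.8001937866211, 102.90388488769531), 79.70226287841797) [[ 468.8913  -228.62021]
 [ 570.13763 -247.01566]
 [ 590.3022  -136.03244]
 [ 489.05585 -117.63699]] 0.029528477947959694
```

View pics/s2.png

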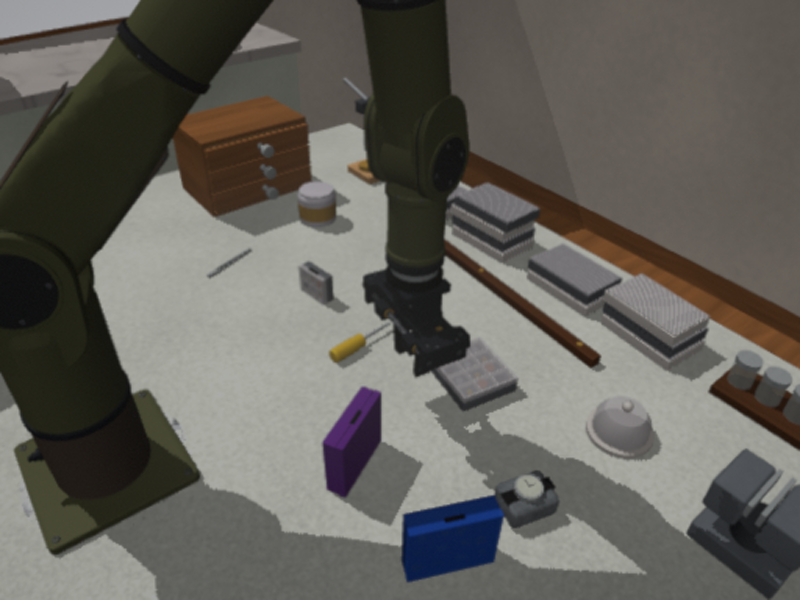

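It's lying flat with the lid up. The side view shows the lid at (475,372), and its centre is at (0.530,−0.182). Next I lower the tool behind it.

```bash
python3 -c "
from h import *
plan([(.43,-.164,.011,79.6),(.462,-.169,.011,79.6),(.471,-.171,.011,79.6),(.58,-.186,.011,85.3),(.60,-.188,.011,85.3),(.607,-.1885,.011,85.3)])"
```

```text
t 4.0333 at [ 0.4206 -0.1612  0.0851] ang 79.6 F [-0.2 -0.1 -1.4]
[-0.032 -0.003  0.247] 0.0
[-0.14  -0.001  0.247] 0.0
[-0.171 -0.002  0.247] 0.0
[-0.537  0.015  0.247] -0.0158
[-0.604  0.02   0.248] -0.0158
[-0.627  0.023  0.248] -0.0158
```

Emit:
send_rows --rows "0 0 0.08 0;0 0 0.16 0;0 0 0.22 0;0 0 0.247 0;-0.03 0 0.247 0;-0.07 0 0.247 0;-0.11 0 0.247 0;-0.14 0 0.247 0;-0.155 0 0.247 0;-0.17 0 0.247 0"

```text
clock: 4.87
tool_pos: [0.4703, -0.1705, 0.0109]
eef_rot: [0.091, 0.996, 0.0, 0.0]
contact_force: [0.3, 0.1, -0.0]
opening: 0.502
finger_force: 0.0
```

Emit:
send_rows --rows "-0.02 0 0 0;-0.04 0 0 -0.001;-0.06 0.002 0 -0.003;-0.08 0.004 0 -0.004;-0.1 0.005 0 -0.005;-0.12 0.006 0 -0.006;-0.14 0.007 0 -0.007;-0.16 0.008 0 -0.008;-0.18 0.009 0 -0.009;-0.2 0.01 0 -0.01"

```text
clock: 5.7
tool_pos: [0.53, -0.1782, 0.0109]
eef_rot: [0.059, 0.998, 0.0, -0.0]
contact_force: [-1.4, 0.6, -1.6]
opening: 0.5
finger_force: 0.6
```

```bash
cat > m.py <<'E'
from h import *
import sys
plan([(.58,-.186,.011,85.3),(.60,-.188,.011,85.3),(.607,-.1885,.011,85.3)])
p,d=snap('side',sys.argv[1]);b=cloud('side',d).reshape(-1,3)
m=(b[:,2]>.024)&(b[:,2]<.036)&(b[:,0]>.5)&(b[:,0]<.72)&(b[:,1]<-.06)&(b[:,1]>-.3)
A=b[m];r=cv2.minAreaRect(A[:,:2].astype(np.float32)*1000);print(len(A),r,cv2.boxPoints(r),A[:,2].mean())
n=np.array([.9967,-.0814]);print('gap',(cv2.boxPoints(r)/1000-[.7275,.0135])@n)
E
python3 m.py s3
```

```text
t 5.7 at [ 0.53   -0.1782  0.0109] ang 83.24 F [-1.4  0.6 -1.6]
[-0.169 -0.006 -0.   ] -0.0057
[-0.236 -0.005 -0.   ] -0.0057
[-0.259 -0.004 -0.   ] -0.0057
296 ((578.5911865234375, -185.64755249023438), (112.5214614868164, 121.8046875), 82.92362213134766) [[ 511.2219  -233.97704]
 [ 632.0987  -248.98244]
 [ 645.96045 -137.31807]
 [ 525.0837  -122.31267]] 0.029283025067508905
gap [-0.19541977 -0.07372043 -0.06899388 -0.19069321]
```

Emit:
send_rows --rows "-0.02 0 0 -0.001;-0.04 0 0 -0.002;-0.06 -0.001 0 -0.003;-0.08 -0.002 0 -0.004;-0.1 -0.003 0 -0.005;-0.12 -0.004 0 -0.0057;-0.14 -0.005 0 -0.0057;-0.16 -0.005 0 -0.0057;-0.18 -0.005 0 -0.0057;-0.2 -0.005 0 -0.0057"

```text
clock: 6.58
tool_pos: [0.5893, -0.1868, 0.011]
eef_rot: [0.041, 0.999, 0.0, -0.0]
contact_force: [-2.6, 0.7, 0.8]
opening: 0.502
finger_force: 1.2
```

```bash
python3 m.py s4
```

```text
t 6.5833 at [ 0.5893 -0.1868  0.011 ] ang 85.25 F [-2.6  0.7  0.8]
[0.031 0.    0.   ] -0.0001
[-0.036 -0.001  0.   ] -0.0001
[-0.059 -0.001  0.   ] -0.0001
224 ((637.601806640625, -193.55181884765625), (113.38121795654297, 125.07310485839844), 84.88355255126953) [[ 570.2588  -244.43951]
 [ 694.8335  -255.59357]
 [ 704.9448  -142.66412]
 [ 580.3701  -131.51007]] 0.029414349294287923
gap [-0.13572603 -0.01065447 -0.00976896 -0.13484052]
```

Gap is about 10 mm. I'll creep in until the force rises.

Emit:
send_rows --rows "-0.007 0 0 0;-0.014 0 0 0;-0.02 0 0 0;-0.026 0 0 0;-0.03 0 0 0;-0.033 0 0 0"

```text
clock: 7.13
tool_pos: [0.5989, -0.1876, 0.011]
eef_rot: [0.041, 0.999, 0.0, 0.0]
contact_force: [-1.8, 1.3, 0.4]
opening: 0.499
finger_force: 1.3
```

Emit:
send_rows --rows "-0.004 0 0 0;-0.007 0 0 0;-0.01 0 0 0"

```text
clock: 7.38
tool_pos: [0.6017, -0.1879, 0.011]
eef_rot: [0.041, 0.999, 0.0, 0.0]
contact_force: [-1.1, -0.7, 1.3]
opening: 0.497
finger_force: 1.1
```

Emit:
send_rows --rows "-0.003 0 0 0;-0.006 0 0 0;-0.008 0 0 0"

```text
clock: 7.63
tool_pos: [0.6028, -0.188, 0.011]
eef_rot: [0.041, 0.999, -0.0, -0.001]
contact_force: [-6.1, 0.7, 5.1]
opening: 0.501
finger_force: 3.3
```

```bash
python3 m.py s5
```

```text
t 7.6333 at [ 0.6028 -0.188   0.011 ] ang 85.26 F [-6.1  0.7  5.1]
[0.076 0.    0.   ] -0.0001
[ 0.009 -0.001 -0.   ] -0.0001
[-0.014 -0.001 -0.   ] -0.0001
231 ((651.966064453125, -194.40016174316406), (111.93943786621094, 121.78146362304688), 85.5758056640625) [[ 586.9393  -245.506  ]
 [ 708.35785 -254.90022]
 [ 716.99286 -143.29433]
 [ 595.5743  -133.9001 ]] 0.02928598660370491
gap [-0.11901379  0.00276882  0.00229059 -0.11949202]
```

Emit:
send_rows --rows "-0.003 0 0 0;-0.005 0 0 0;-0.005 0 0 0;-0.005 0 0 0"

```text
clock: 8.02
tool_pos: [0.6028, -0.188, 0.0109]
eef_rot: [0.041, 0.999, -0.0, -0.003]
contact_force: [-8.2, 1.5, 7.6]
opening: 0.499
finger_force: 4.3
```

Emit:
send_rows --rows "0.02 0 0 0;0.07 0 0 0;0.14 0 0 0;0.2 0 0 0;0.2 0 -0.1 0;0.2 0 -0.2 0;0.2 0 -0.3 0;0.2 0 -0.4 0;0.2 0 -0.4 0"

```text
clock: 8.77
tool_pos: [0.5506, -0.1831, 0.1367]
eef_rot: [0.042, 0.999, -0.0, 0.006]
contact_force: [-0.2, 0.1, 0.7]
opening: 0.502
finger_force: 0.0
```

```bash
python3 m.py s6
python3 - <<'E'
from h import *
p,d=np.load('pics/s6.npz').values()
cv2.imwrite('pics/c6.png',cv2.resize(p[150:290,230:430][...,::-1],None,fx=4,fy=4,interpolation=2))
E
```

```text
t 8.7667 at [ 0.5506 -0.1831  0.1367] ang 85.24 F [-0.2  0.1  0.7]
[-0.093 -0.001  0.42 ] -0.0002
[-0.16  -0.002  0.421] -0.0002
[-0.184 -0.002  0.421] -0.0002
1133 ((662.889892578125, -191.03042602539062), (118.05017852783203, 105.22465515136719), 85.65641784667969) [[ 605.95825 -245.90128]
 [ 710.88074 -253.8707 ]
 [ 719.82153 -136.15958]
 [ 614.89905 -128.19016]] 0.029757430708746983
gap [-0.10002543  0.00519957  0.00452914 -0.1006958 ]
```

View pics/c6.png

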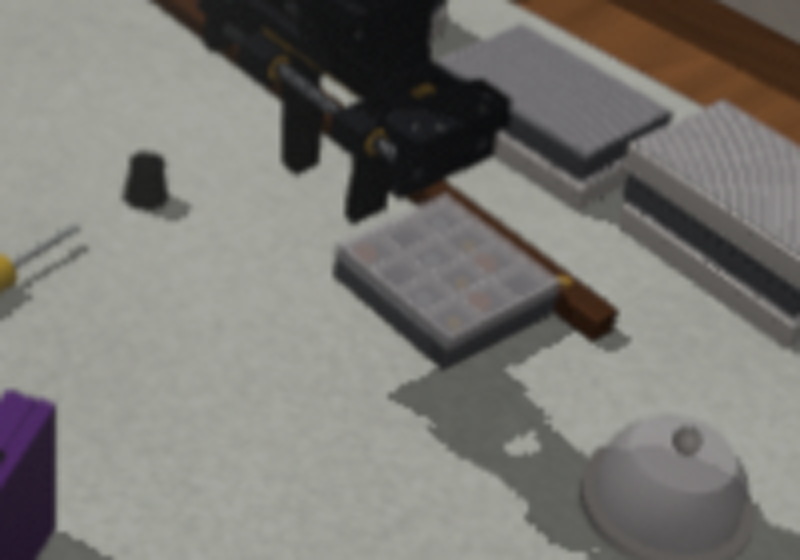

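The case lies flat with the lid up. Its far edge is against the rail along its whole length ((450,195) to (558,285) in the crop), and the gripper is clear, so I'm handing in.

```bash
python3 -c "
from h import *
print(finish_job())"
```

```text
the job is handed in; nothing more can be done
None
```

The large case was tipped over and pushed back with the fingers only: it lies flat, lid up, its far edge measured flush against the rail at both ends, and nothing else was touched; I handed the job in at about 8.8 s of the 38 s, and no verdict came back.

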